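Prove the push-push restrictor catch

TASK

Try the white window restrictor in the spring catch of the grey test panel: stand it foot down in the slot, press it down until the catch locks and it stays sunk with your hand off it, then press it once more so that it springs back up, and leave it standing upright in the slot, popped up and untouched. Feel for the soft end of each stroke and never push into the panel with more than 20 N; leave the chrome toggle and everything else on the bench as they are.

Things in the scene. Friction and masses are not known exactly. Their poses are not given: they have to be found in the camera images.
- restrictor_mid (a point): Centre, half-way up, of the loose white plastic window restrictor, found standing upright on the bench; 90 mm tall, 70 g; z up. Its head, 26 (x) by 46 (y) by 32 mm tall, spans 13 to 45 mm above this point; a chrome lock barrel lies flush in its x faces. Below is a plain foot 20 (x) by 36 mm (y), 58 mm long. A half turn about z fits as well. Pinch the head across its 26 mm.
- restrictor: The same restrictor; origin at the centre of the underside of its foot, its flat top 90 mm above. The catch does not hold it: it rests on the catch floor, its head 14 to 22 mm clear of the panel's top when locked, 40 mm when popped up.
- slot (a point): Centre of the mouth of the catch slot, in the flat top of the grey test panel, 60 mm above the bench; axes as the panel's. The slot is 23.5 mm along x and 39.5 mm along y, with a 4 mm chamfer round its mouth; the restrictor's foot goes in with its x and y along the slot's. The sprung catch floor lies 18 mm down.
- catch_floor (a point): Centre of the top of the sprung floor in the slot. It pushes back with 2.5 N at first, 4 to 6 N deep down. It locks 18 to 26 mm below its up position (differs each time, can not be known beforehand). Pushed 4.5 mm beyond that depth and let go: it locks if it was up, and rises again by itself if it was locked. Let go earlier, nothing changes. Push at 10 to 30 mm/s.
- buffer_mark (a point): The same point as catch_floor; how the end of the stroke feels: from about 5 mm beyond the locking depth a rubber buffer adds 4 to 5 N per mm on top of the spring, so that a push of 10 to 14 N means the stroke is complete, and 20 N comes about 3 to 4 mm after the buffer is met.
- panel: The grey steel test panel with the spring catch, fixed to the bench, a block 140 mm (x) by 200 mm (y) by 60 mm tall; origin at the centre of its underside. The slot lies 40 mm from its centre towards +y, the toggle 55 mm from its centre towards -y.
- toggle (a joint): Small chrome toggle switch standing 37 mm above the panel's top, 95 mm from the slot; 0 rad as found, 0.9 thrown. Not used: leave it.
- sash_weight: Bystander: copper sash weight, an upright cylinder 38 mm across, 117 mm tall, 0.85 kg; origin under its centre.
- putty_jar: Bystander: closed jar 56 mm across, 75 mm tall; origin under its centre.
- hammer: Bystander: iron glazing hammer with a hickory handle lying on the bench, about 300 mm long along its x; origin about its middle.
- spacer_a: Bystander: blue L-shaped spacer joint lying flat, legs about 55 mm, 12 mm thick; origin under its corner.
- spacer_b: Bystander: the second blue spacer joint, the same.
- points_tin: Bystander: plain tin 66 mm across, 60 mm tall; origin under its centre.
Things that resemble listed ones, but are neither listed nor needed, are in the scene too. There is more than one size of the restrictor; the job needs the middle-sized.

How it is judged:
On the way, in this order (a step that is already met when the one before it is completed fails the run):
1. The restrictor stands in the slot, the catch is locked with it sunk at least 11 mm below its popped-up height, and the robot does not touch it (horizontal distance between restrictor_mid and slot below 0.01 m and angle between restrictor_mid's own z axis and vertical below 0.2 rad and z of restrictor_mid in the frame of slot below 0.016 m and contact force between each of the fingers, the arm and restrictor below 0.05 N), for 0.5 s.
2. The catch has been released: the restrictor is popped up in the slot, untouched (horizontal distance between restrictor_mid and slot below 0.01 m and angle between restrictor_mid's own z axis and vertical below 0.2 rad and z of restrictor_mid in the frame of slot between 0.022 and 0.032 m and linear speed of restrictor below 0.02 m/s and contact force between each of the fingers, the arm and restrictor below 0.05 N), for 0.25 s.
At the end, for the whole second after the job is handed in: The restrictor stands upright (within 0.2 rad) in the slot (its axis within 10 mm of the slot's), popped up (its centre 22 to 32 mm above the panel's top), at rest and untouched by the robot (all of step 2).
It fails at once if more than 20 N between the restrictor and the panel or its catch (contact force between restrictor and panel above 20 N).
It fails at once if the robot presses on the panel itself with more than 20 N (contact force between any of the arm, the fingers and panel above 20 N).
It fails at once if the toggle is thrown (value of joint toggle above 0.3 rad).
It fails at once if a bystander is moved more than 30 mm (distance of any of sash_weight, putty_jar, hammer, spacer_a, spacer_b, points_tin from where it was at the start of the episode above 0.03 m).
It also fails if it takes over 51 s, if anything falls off the work surface, if the arm or the gripper's body presses on something with over 40 N, if the wrist force passes 120 N, or if a joint passes its speed limit or range.

ROBOT

A 6-joint arm with a two-finger parallel gripper is mounted at the origin on the work surface. World frame = base frame: x ahead of the robot, y to its left, z up, the work surface at z = 0. Lengths are in m, angles in rad, forces in N, time in s.
With the tool pointing down it reaches from about 0.325 to 0.925 m from the base axis. Payload 3.1 kg.
Tool frame: the origin (TCP) lies at the very end of the fingers, on their centre line; the grasp point (between the pads) lies 19 mm behind it (r.tcp_to_grasp is the distance from the TCP to the grasp point, in m); z points along the fingers, y is the line along which they close (so a half turn about z gives the same grasp; the last joint's range is limited). The gripper opens to 85 mm and grips with 20 to 120 N. Pads are 22 mm wide; open, the fingers measure 114 mm over their backs; the gripper's body (76 mm by 85 mm) begins 54 mm behind the grasp point. The pads swing forward as they close: fully open they stand 13 mm farther back than shut.
Start: joints at [1.158, 0.217, 1.613, -0, 1.311, -0.112], TCP at [0.185, 0.597, 0.231] pointing down, gripper open.
Joint ranges: [-2.75, 2.75], [-0.78, 2.1], [0.31, 2.55], [-1.13, 4.27], [0.13, 2.63], [-2.58, 2.58]. Speed limits (rad/s): [2.79, 2.79, 3.14, 3.14, 3.14, 3.14].

INTERFACE

Orientations are given as a rotation vector (axis times angle).
In Python, from station import r gives the robot as it stands.
- The arm moves only by the shell command python3 -m creep 'ROWS' [FORCE]. ROWS is JSON, a list that holds one entry, the list of rows, each a list of 7 numbers: the turn, a rotation vector about the tool's x, y, z in degrees, then the shift along the tool's x, y, z in mm, then the closure, from -1 (fully open) to 1 (shut). A call has 1 to 10 rows; each row is the pose to reach, as a shift and turn from the pose commanded when the call began, along the tool's axes at that moment; what a row does not reach only later rows make up. A row lasts 1/8 s, in which the tool goes at most 62.5 mm and 10.7 degrees, less where a joint would pass 70% of its speed; a pose out of reach is approached as far as the arm can. A call with a gripper value outside its range is refused whole. The fingers move at their own pace and stop on an object; FORCE is the grip in N (left out, the last holds). Time passes only in rows, so rows that repeat a pose let the fingers close. It gives the time, the measured TCP pose, the force, the opening and the grip force at its end, in the units of the state.
- r.observe(): the state, without advancing time (a new reading comes with each control period).
- r.grab_frame(name): name is "side" or "top"; returns a dict with "image" (384x512x3 uint8, blue, green, red), "range_z" (384x512 float32, m along the optical axis (not along the pixel's ray), 0 where there is no reading), "intrinsics" (3x3 intrinsics, pixels), "eye" and "rotation" of the camera in the world. Camera axes: x right, y down, z forward; pixel columns grow to the right and rows downward; lengths in m; the calibration is good to about 2 mm. A picture is of the moment at which its call begins.
- r.hand_in(): hands the job in; it is judged then, once.
Trained networks look in a picture, given as the dict that the camera call returned (one of the last four; its "shot" number tells which), for a name from the list of things; names that differ only in an ending like _2 or _b are one class to them, and where a whole thing is asked for, a point or a joint stands for the part that bears it (a point fixed in the world has none). Each returns a list of dicts, best first, with "p" (0 to 1); they miss things now and then, are a little off and sometimes report something else, mostly with a low value. They report only what shows in the picture. A call takes as long as a camera call. They do not tell look-alikes from the thing itself.
- r.masks_of(target, picture): "mask" (384x512 bool, what is visible of it) and "box" ([left, top, right, bottom] in pixels, round what is visible of it).
The state is a dict: "time": time; "q": joint angles; "joint_velocities": joint speeds; "tau": joint torques, N m; "tool_pos": TCP position; "eef_rot": TCP orientation; "wrist_force": force on the tool from outside, world axes, zero at the start; "torque": the same for the moment, N m; "width": opening from 0.0 (shut) to 1.0 (fully open); "grasp_force": force on a finger pad.
Only numpy, scipy, OpenCV 4.12 (cv2) and the standard library are available. Lean on these libraries where they do the work, as an engineer would, in place of code of your own. Each camera call takes 0.05 s, during which the arm holds its last target. There are 200 camera calls.

## Working session

There is one attempt and no reset: what is moved stays moved. The work goes in short steps, Python scripts to look and compute and a shell command to move; the robot and the scene stay as the last step left them, time stands still between calls to the robot, and variables do not carry over. Pictures are saved under pics/ and viewed, at most 10 in all, crops included, and the job is handed in when it is done.

```bash
mkdir -p pics; ls
cat > h.py <<'E'
from station import r
import numpy as np, cv2
def pts(f,mask=None):
    z=f["range_z"]; K=f["intrinsics"]; v,u=np.nonzero((z>0)&(mask if mask is not None else True))
    d=z[v,u]; c=np.stack([(u-K[0,2])/K[0,0]*d,(v-K[1,2])/K[1,1]*d,d],1)
    return c@np.array(f["rotation"]).T+np.array(f["eye"]),u,v
E
python3 - <<'E'
from h import *
for n in("top","side"):
    f=r.grab_frame(n); cv2.imwrite(f"pics/{n}0.png",f["image"]); np.save(n+"0.npy",f,allow_pickle=True)
    print(n,np.round(f["eye"],3),np.round(f["rotation"],2).tolist())
    for t in("restrictor","panel","toggle"):
        for m in r.masks_of(t,f):
            P,u,v=pts(f,m["mask"]); 
            if len(P)==0: continue
            top=P[P[:,2]>np.percentile(P[:,2],95)-.006]
            print(t,round(m["p"],2),np.round(m["box"]),"zmax",np.round(np.percentile(P[:,2],95),3),"c",np.round(np.median(top,0),3),np.round(np.ptp(top,axis=0),3))
s=r.observe(); print(s["time"],s["tool_pos"],s["eef_rot"],s["width"],s["wrist_force"])
E
```

```text
pics
top [ 0.415 -0.008  1.009] [-2.14, 2.13, -0.22]Traceback (most recent call last):
  File "<stdin>", line 7, in <module>
  File "h.py", line 6, in pts
    return c@np.array(f["rotation"]).T+np.array(f["eye"]),u,v
           ~~~~~~~~~~~~~~~~~~~~~~~~~~~^~~~~~~~~~~~~~~~~~~
ValueError: operands could not be broadcast together with shapes (312,) (3,)
```

```bash
sed -i 's/np.array(f\["rotation"\]).T/cv2.Rodrigues(np.array(f["rotation"],float))[0].T/' h.py
python3 - <<'E'
from h import *
for n in("top","side"):
    f=r.grab_frame(n); cv2.imwrite(f"pics/{n}0.png",f["image"]); np.save(n+"0.npy",f,allow_pickle=True)
    for t in("restrictor","panel","toggle"):
        for m in r.masks_of(t,f):
            P,u,v=pts(f,m["mask"]); 
            if len(P)==0: continue
            top=P[abs(P[:,2]-np.percentile(P[:,2],95))<.006]
            print(n,t,round(m["p"],2),np.round(m["box"]),"zmax",np.round(np.percentile(P[:,2],95),3),"c",np.round(np.median(top,0),3),cv2.minAreaRect((top[:,:2]*1000).astype(np.float32)))
s=r.observe(); print(s["time"],s["tool_pos"],s["eef_rot"],s["width"],s["wrist_force"])
E
```

```text
top restrictor 0.84 [184. 254. 212. 267.] zmax 0.122 c [0.41  0.116 0.12 ] ((408.597900390625, 115.89326477050781), (33.81196975708008, 60.7774543762207), 8.03912353515625)
top restrictor 0.69 [210. 227. 228. 234.] zmax 0.091 c [0.488 0.065 0.089] ((487.774658203125, 65.944091796875), (25.72046661376953, 43.655887603759766), 1.412980079650879)
top restrictor 0.53 [224. 198. 240. 209.] zmax 0.071 c [0.561 0.028 0.069] ((560.1058349609375, 27.619197845458984), (19.219432830810547, 32.184200286865234), 2.9530019760131836)
top panel 0.57 [262. 182. 346. 245.] zmax 0.062 c [ 0.533 -0.164  0.059] ((532.9097290039062, -162.8453369140625), (139.88037109375, 200.99624633789062), 11.652299880981445)
side restrictor 0.59 [192. 162. 208. 200.] zmax 0.121 c [0.406 0.111 0.12 ] ((405.9966735839844, 112.41386413574219), (30.754783630371094, 57.42680358886719), 6.13705587387085)
side restrictor 0.53 [250. 186. 256. 210.] zmax 0.069 c [0.558 0.025 0.067] ((558.366943359375, 26.064823150634766), (18.60137939453125, 35.87452697753906), 5.921986103057861)
side restrictor 0.51 [225. 177. 233. 205.] zmax 0.09 c [0.485 0.065 0.088] ((486.5483703613281, 63.24512481689453), (25.641380310058594, 46.59579849243164), 4.580850601196289)
side restrictor 0.32 [311. 184. 331. 207.] zmax 0.062 c [ 0.786 -0.022  0.059] ((786.1949462890625, -24.197307586669922), (62.083553314208984, 56.20097351074219), 69.03805541992188)
side panel 0.92 [224. 210. 292. 277.] zmax 0.062 c [ 0.531 -0.173  0.059] ((531.6348266601562, -162.12088012695312), (142.34054565429688, 204.8529052734375), 12.255143165588379)
0.5 [0.18513848 0.59693292 0.23127169] [-4.70636731e-01 -3.10613288e+00  1.09309036e-04] 1.0026540866093714 [ 0.20804509 -0.06445025  0.10615751]
```

View pics/top0.png

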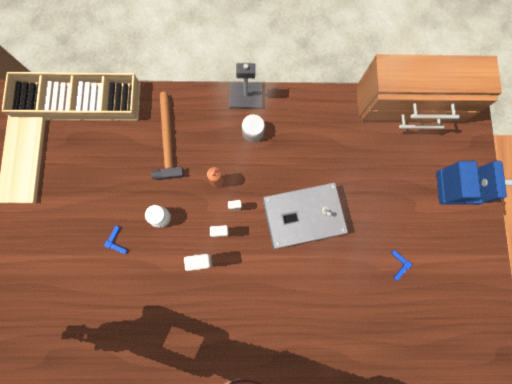

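View pics/side0.png

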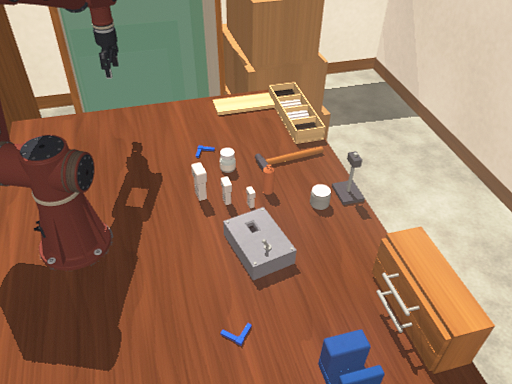

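Top view: the three white restrictors are at (197,262) large, (219,231) middle and (234,205) small. The panel slot is at (290,218) and the toggle at (327,211). The side view agrees, and nothing stands in the slot. Next I'll refine the slot position and work out the approach.

```bash
cat >> h.py <<'E'
def rel(target,heading,s=None):
    s=s or r.observe(); R=cv2.Rodrigues(np.array(s["eef_rot"],float))[0]
    h=np.degrees(np.arctan2(R[1,1],R[0,1])); t=-((heading-h+90)%180-90)
    return np.round(R.T@(np.array(target)-s["tool_pos"])*1000,1),"turn z",round(t,1),"tilt",round(float(R[2,2]),4)
E
python3 - <<'E'
from h import *
for n in("top","side"):
    f=np.load(n+"0.npy",allow_pickle=True).item(); P,u,v=pts(f)
    c=np.array([.533,-.163]); a=np.radians(12); A=np.array([[np.cos(a),-np.sin(a)],[np.sin(a),np.cos(a)]])
    L=(P[:,:2]-c)@A; t=(abs(P[:,2]-.06)<.006)&(abs(L[:,0])<.09)&(abs(L[:,1])<.12)
    print(n,"panel",np.round(np.median(P[t,2]),4),cv2.minAreaRect((P[t,:2]*1000).astype(np.float32)))
    b=f["image"][v,u].max(1); k=(abs(L[:,0])<.04)&(abs(L[:,1]-.04)<.045)&(b<85)&(P[:,2]<.075)
    # intersect dark pixel rays with panel top plane
    e=np.array(f["eye"]); Q=e+(P[k]-e)*((.06-e[2])/(P[k,2]-e[2]))[:,None]
    print("dark",k.sum(),np.round(Q.mean(0),4),cv2.minAreaRect((Q[:,:2]*1000).astype(np.float32)))
    k=(abs(L[:,0])<.04)&(abs(L[:,1]-.04)<.045)&(P[:,2]<.054);print("deep",k.sum(),np.round(P[k].mean(0),4),np.round(np.median(P[k,2]),4))
print(rel([.487,.065,.2],3))
E
```

```text
top panel 0.0593 ((532.92724609375, -162.77333068847656), (140.33871459960938, 200.55007934570312), 11.93497085571289)
dark 97 [ 0.5224 -0.1223  0.06  ] ((522.4550170898438, -122.37989807128906), (19.448524475097656, 35.08562469482422), 11.358114242553711)
deep 130 [ 0.5254 -0.1254  0.0423] 0.0416
side panel 0.0589 ((531.7264404296875, -161.56948852539062), (143.05686950683594, 205.87069702148438), 12.113536834716797)
dark 27 [ 0.5197 -0.1316  0.06  ] ((519.63232421875, -131.4099578857422), (13.58988094329834, 22.4102783203125), 10.441963195800781)
deep 74 [ 0.5265 -0.1154  0.0449] 0.0433
(array([-445.9, -418.6,   31.3]), 'turn z', np.float64(69.8), 'tilt', -1.0)
```

```bash
python3 -m creep '[[[0,0,70,-446,-418.5,31,-0.4],[0,0,70,-446,-418.5,31,-0.4],[0,0,70,-446,-418.5,31,-0.4],[0,0,70,-446,-418.5,31,-0.4],[0,0,70,-446,-418.5,31,-0.4],[0,0,70,-446,-418.5,31,-0.4],[0,0,70,-446,-418.5,31,-0.4],[0,0,70,-446,-418.5,31,-0.4],[0,0,70,-446,-418.5,31,-0.4],[0,0,70,-446,-418.5,31,-0.4]]]' 70
python3 - <<'E'
from h import *
print(rel([.487,.0655,.057],3))
E
```

```text
time: 1.75
tool_pos: [0.4882, 0.0628, 0.2007]
eef_rot: [2.168, 2.272, 0.001]
wrist_force: [-0.0, 0.8, 1.0]
width: 0.706
grasp_force: 0.0
(array([  2.8,  -1.3, 143.7]), 'turn z', np.float64(-0.3), 'tilt', -1.0)
```

```bash
python3 -m creep '[[[0,0,0,0,0,50,-0.4],[0,0,0,0,0,100,-0.4],[0,0,0,0,0,125,-0.4],[0,0,0,0,0,143,-0.4],[0,0,0,0,0,143,-0.4],[0,0,0,0,0,143,-0.4]]]'
python3 - <<'E'
from h import *
print(rel([.487,.0655,.057],3))
for n in ("side","top"):
    f=r.grab_frame(n); cv2.imwrite(f"pics/{n}1.png",cv2.resize(f["image"][130:280,160:330],None,fx=4,fy=4,interpolation=cv2.INTER_CUBIC))
E
```

```text
time: 2.5
tool_pos: [0.488, 0.0651, 0.0582]
eef_rot: [2.166, 2.274, 0.002]
wrist_force: [1.2, -0.2, 0.6]
width: 0.7
grasp_force: 0.0
(array([ 0.4, -1. ,  1.2]), 'turn z', np.float64(-0.2), 'tilt', -1.0)
```

View pics/side1.png

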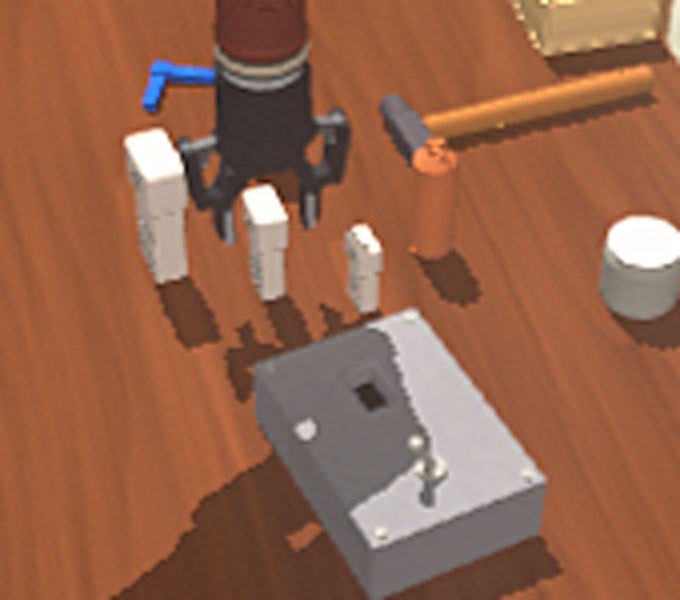

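The fingers at crop (227,225) and (310,210) straddle the middle restrictor's head at (265,210), clear of both neighbours. Closing now.

```bash
python3 -m creep '[[[0,0,0,0,0,0,1],[0,0,0,0,0,0,1],[0,0,0,0,0,0,1],[0,0,0,0,0,0,1],[0,0,0,0,0,0,1]]]' 70;  python3 -m creep '[[[0,0,0,0,0,-20,1],[0,0,0,0,0,-60,1],[0,0,0,0,0,-100,1],[0,0,0,0,0,-100,1],[0,0,0,0,0,-100,1]]]'
python3 - <<'E'
from h import *
s=r.observe();print(s["tool_pos"])
f=r.grab_frame("top"); 
for f in (f,r.grab_frame("side")):
    for m in r.masks_of("restrictor",f):
        P,u,v=pts(f,m["mask"]); print(round(m["p"],2),m["box"],np.round(np.percentile(P,[2,50,98],axis=0),3).tolist())
    cv2.imwrite(f"pics/g{f['shot']}.png",cv2.resize(f["image"][110:260,160:330],None,fx=4,fy=4,interpolation=cv2.INTER_CUBIC)); print(f['shot'])
print(rel([.524,-.124,.14],12))
E
```

```text
time: 3.22
tool_pos: [0.488, 0.0651, 0.0581]
eef_rot: [2.166, 2.274, 0.002]
wrist_force: [0.2, 0.2, 5.6]
width: 0.292
grasp_force: 68.7
time: 3.85
tool_pos: [0.486, 0.0651, 0.156]
eef_rot: [-2.166, -2.273, 0.002]
wrist_force: [0.5, -0.0, -1.3]
width: 0.296
grasp_force: 68.6
[0.48599492 0.0651136  0.15602124]
0.64 [183.1, 256.3, 213.0, 271.3] [[0.39, 0.085, -0.001], [0.41, 0.114, 0.119], [0.426, 0.146, 0.123]]
6
0.89 [189.2, 161.5, 205.8, 198.0] [[0.388, 0.084, -0.001], [0.406, 0.095, 0.088], [0.447, 0.223, 0.123]]
0.61 [222.6, 153.7, 231.4, 183.0] [[0.473, 0.042, 0.099], [0.484, 0.05, 0.157], [0.498, 0.088, 0.189]]
0.46 [248.6, 185.7, 256.4, 210.7] [[0.549, 0.009, 0.001], [0.557, 0.018, 0.048], [0.57, 0.046, 0.071]]
0.19 [311.1, 185.8, 329.6, 209.8] [[0.754, -0.055, 0.003], [0.778, -0.039, 0.048], [0.812, 0.002, 0.062]]
7
(array([-190.7,   29.2,   15.2]), 'turn z', np.float64(-9.2), 'tilt', -1.0)
```

```bash
python3 -m creep '[[[0,0,-9,-50,8,0,1],[0,0,-9,-100,15,0,1],[0,0,-9,-150,23,0,1],[0,0,-9,-191,29,15,1],[0,0,-9,-191,29,20,1],[0,0,-9,-191,29,20,1],[0,0,-9,-191,29,20,1]]]'
python3 - <<'E'
from h import *
f=r.grab_frame("side")
P,u,v=pts(f); cv2.imwrite("pics/a.png",cv2.resize(f["image"][130:280,200:330],None,fx=4,fy=4,interpolation=cv2.INTER_CUBIC))
for m in r.masks_of("restrictor",f):
    P,u,v=pts(f,m["mask"])
    if np.median(P[:,1])<-.05: print(np.round(np.percentile(P,[2,50,98],axis=0),4).tolist())
print(rel([.5245,-.124,.12],12),r.observe()["tool_pos"],r.observe()["wrist_force"])
E
```

```text
time: 4.92
tool_pos: [0.525, -0.1231, 0.137]
eef_rot: [-1.98, -2.438, 0.0]
wrist_force: [0.2, -0.2, -1.1]
width: 0.291
grasp_force: 68.5
[[0.5104, -0.1441, 0.0559], [0.5231, -0.1365, 0.1251], [0.5395, -0.0765, 0.1701]]
(array([-0.6, -1.1, 17.6]), 'turn z', np.float64(-0.1), 'tilt', -1.0) [ 0.52543053 -0.12323513  0.13759911] [-0.04015412 -0.13429829 -1.01378246]
```

View pics/a.png

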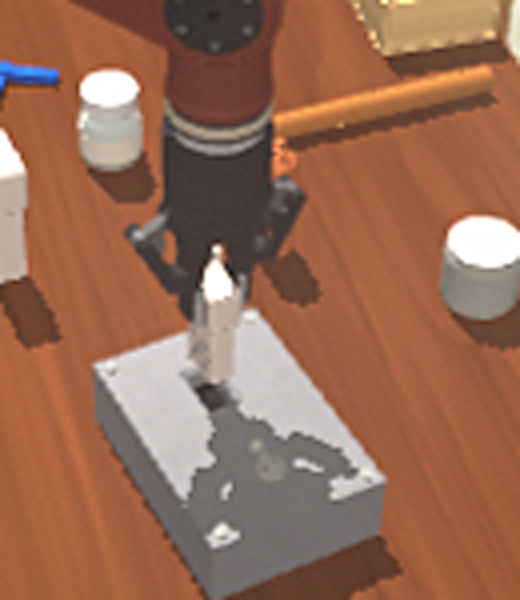

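The restrictor hangs upright with its foot at crop (215,378), just above the slot mouth at (215,395). Lowering it into the slot now, with a force check.

```bash
python3 -m creep '[[[0,0,0,-0.5,-1,6,1],[0,0,0,-0.5,-1,12,1],[0,0,0,-0.5,-1,18,1],[0,0,0,-0.5,-1,21,1],[0,0,0,-0.5,-1,21,1]]]'; python3 -m creep '[[[0,0,0,0,0,3,1],[0,0,0,0,0,6,1],[0,0,0,0,0,9,1],[0,0,0,0,0,9,1]]]'
```

```text
time: 5.65
tool_pos: [0.5242, -0.1249, 0.1158]
eef_rot: [-1.982, -2.437, 0.0]
wrist_force: [-0.1, -0.0, -0.6]
width: 0.295
grasp_force: 68.5
time: 6.15
tool_pos: [0.5241, -0.1249, 0.1069]
eef_rot: [-1.982, -2.437, 0.0]
wrist_force: [-0.9, -0.6, -1.4]
width: 0.292
grasp_force: 68.5
```

```bash
python3 -m creep '[[[0,0,0,0,0,3,1],[0,0,0,0,0,6,1],[0,0,0,0,0,8.5,1],[0,0,0,0,0,11,1]]]';  python3 -m creep '[[[0,0,0,0,0,2.5,1],[0,0,0,0,0,5,1],[0,0,0,0,0,7.5,1],[0,0,0,0,0,10,1],[0,0,0,0,0,12.5,1],[0,0,0,0,0,15,1]]]'
```

```text
time: 6.65
tool_pos: [0.5245, -0.125, 0.0966]
eef_rot: [-1.982, -2.437, 0.0]
wrist_force: [-0.8, 0.3, 2.3]
width: 0.289
grasp_force: 68.9
time: 7.4
tool_pos: [0.5245, -0.125, 0.0812]
eef_rot: [1.982, 2.437, -0.0]
wrist_force: [-0.9, 0.6, 5.3]
width: 0.302
grasp_force: 69.1
```

```bash
python3 -m creep '[[[0,0,0,0,0,1.5,1],[0,0,0,0,0,3,1]]]';  python3 -m creep '[[[0,0,0,0,0,1.2,1]]]'
```

```text
time: 7.65
tool_pos: [0.5245, -0.125, 0.0783]
eef_rot: [1.982, 2.437, -0.0]
wrist_force: [-1.8, 0.2, 4.4]
width: 0.296
grasp_force: 69.1
time: 7.78
tool_pos: [0.5245, -0.125, 0.077]
eef_rot: [1.982, 2.437, -0.0]
wrist_force: [-2.1, -0.1, 3.7]
width: 0.292
grasp_force: 69.1
```

```bash
python3 -m creep '[[[0,0,0,0,0,1.2,1]]]';  python3 -m creep '[[[0,0,0,0,0,1,1]]]'
```

```text
time: 7.9
tool_pos: [0.5245, -0.125, 0.0758]
eef_rot: [1.982, 2.437, -0.0]
wrist_force: [-1.3, -0.2, 3.5]
width: 0.292
grasp_force: 69.1
time: 8.02
tool_pos: [0.5245, -0.125, 0.0748]
eef_rot: [1.982, 2.437, -0.0]
wrist_force: [-1.8, -0.3, 3.4]
width: 0.297
grasp_force: 69.1
```

```bash
python3 -m creep '[[[0,0,0,0,0,1.2,1]]]';  python3 -m creep '[[[0,0,0,0,0,1.2,1]]]'
```

```text
time: 8.15
tool_pos: [0.5244, -0.125, 0.0736]
eef_rot: [1.982, 2.437, -0.0]
wrist_force: [-2.1, 0.8, 2.9]
width: 0.294
grasp_force: 69.0
time: 8.28
tool_pos: [0.5245, -0.125, 0.0724]
eef_rot: [1.982, 2.437, -0.0]
wrist_force: [-0.7, -1.2, 2.9]
width: 0.293
grasp_force: 69.0
```

```bash
python3 -m creep '[[[0,0,0,0,0,1.2,1]]]';  python3 -m creep '[[[0,0,0,0,0,1,1]]]'
python3 - <<'E'
from h import *
f=r.grab_frame("side")
cv2.imwrite("pics/b.png",cv2.resize(f["image"][140:260,200:300],None,fx=5,fy=5,interpolation=cv2.INTER_CUBIC))
E
```

```text
time: 8.4
tool_pos: [0.5245, -0.125, 0.0713]
eef_rot: [1.982, 2.437, -0.0]
wrist_force: [-0.9, 0.8, 5.0]
width: 0.292
grasp_force: 69.2
time: 8.52
tool_pos: [0.5245, -0.125, 0.0705]
eef_rot: [1.982, 2.437, -0.0]
wrist_force: [-1.7, 0.6, 7.1]
width: 0.292
grasp_force: 69.4
```

View pics/b.png

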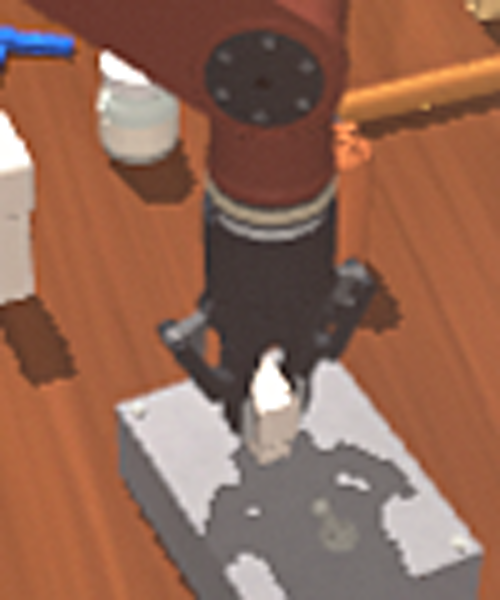

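The restrictor is deep in the slot, its head at crop (272,420) just above the panel, and the force is rising as it meets the buffer. I need about 1 mm more.

```bash
python3 -m creep '[[[0,0,0,0,0,0.8,1],[0,0,0,0,0,0.8,1]]]'
```

```text
time: 8.82
tool_pos: [0.5247, -0.1251, 0.0699]
eef_rot: [1.982, 2.437, 0.0]
wrist_force: [-2.2, -0.0, 4.4]
width: 0.291
grasp_force: 69.4
```

```bash
python3 -m creep '[[[0,0,0,0,0,0.8,1],[0,0,0,0,0,0.8,1]]]'; python3 -c "
from h import *
s=r.observe();print(s['tool_pos'],s['wrist_force'],s['torque'])"
```

```text
time: 9.07
tool_pos: [0.5248, -0.1251, 0.0699]
eef_rot: [1.982, 2.437, -0.0]
wrist_force: [-3.7, 0.1, 10.5]
width: 0.296
grasp_force: 69.9
[ 0.52478841 -0.12509128  0.06985552] [-3.72798778  0.13844659 10.46406562] [ 0.20117374  0.71859987 -0.02279787]
```

```bash
python3 -m creep '[[[0,0,0,0,0,0.3,1],[0,0,0,0,0,0.3,1]]]'
```

```text
time: 9.32
tool_pos: [0.5248, -0.1251, 0.0698]
eef_rot: [1.982, 2.437, -0.0]
wrist_force: [-4.4, -0.3, 10.1]
width: 0.296
grasp_force: 70.0
```

```bash
python3 -m creep '[[[0,0,0,0,0,-2,1],[0,0,0,0,0,-4,1],[0,0,0,0,0,-6,1],[0,0,0,0,0,-7,1],[0,0,0,0,0,-7,1]]]'
```

```text
time: 9.95
tool_pos: [0.5247, -0.125, 0.0754]
eef_rot: [1.982, 2.437, 0.0]
wrist_force: [-0.6, -0.0, 1.2]
width: 0.29
grasp_force: 68.8
```

```bash
python3 -m creep '[[[0,0,0,0,0,-1.5,1],[0,0,0,0,0,-1.5,1]]]'
```

```text
time: 10.2
tool_pos: [0.524, -0.1247, 0.0764]
eef_rot: [-1.981, -2.437, 0.0]
wrist_force: [0.2, -0.2, -0.8]
width: 0.298
grasp_force: 68.7
```

The force has dropped to the unloaded baseline, so the catch has locked. Opening the fingers.

```bash
python3 -m creep '[[[0,0,0,0,0,0,-0.3],[0,0,0,0,0,0,-0.3],[0,0,0,0,0,0,-0.3],[0,0,0,0,0,0,-0.3],[0,0,0,0,0,0,-0.3],[0,0,0,0,0,0,-0.3],[0,0,0,0,0,0,-0.3],[0,0,0,0,0,0,-0.3],[0,0,0,0,0,0,-0.3]]]'
python3 - <<'E'
from h import *
f=r.grab_frame("side")
for m in r.masks_of("restrictor",f):
    P,u,v=pts(f,m["mask"])
    if np.median(P[:,1])<-.05: print(round(m["p"],2),np.round(np.percentile(P,[2,50,98],axis=0),4).tolist())
cv2.imwrite("pics/c.png",cv2.resize(f["image"][140:260,200:300],None,fx=5,fy=5,interpolation=cv2.INTER_CUBIC))
E
```

```text
time: 11.32
tool_pos: [0.5245, -0.125, 0.0769]
eef_rot: [1.982, 2.437, 0.0]
wrist_force: [0.7, -0.6, -0.6]
width: 0.653
grasp_force: 0.0
0.52 [[0.5085, -0.1471, 0.0548], [0.5203, -0.1361, 0.0967], [0.5379, -0.1066, 0.1092]]
```

View pics/c.png

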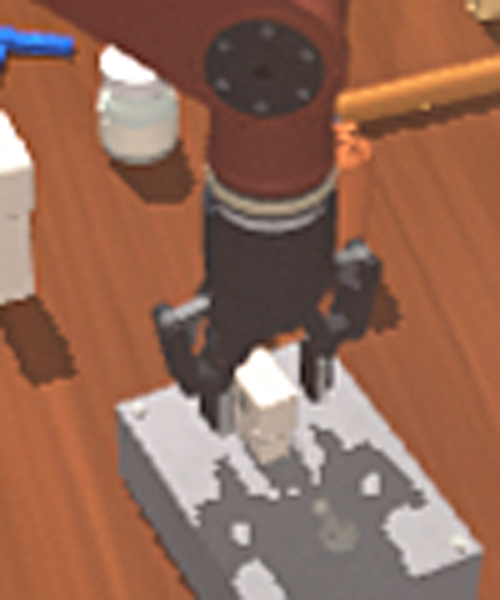

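The restrictor stands sunk and upright in the slot, its top near crop (265,370) and at about z 0.108 m. The fingers are open on both sides of it without touching. I'll wait a moment, grip again and make the second press.

```bash
python3 -m creep '[[[0,0,0,0,0,0,-0.3],[0,0,0,0,0,0,-0.3],[0,0,0,0,0,0,1],[0,0,0,0,0,0,1],[0,0,0,0,0,0,1],[0,0,0,0,0,0,1],[0,0,0,0,0,0,1]]]' 70;  python3 -m creep '[[[0,0,0,0,0,1.5,1],[0,0,0,0,0,3,1],[0,0,0,0,0,4.5,1]]]'
```

```text
time: 12.3
tool_pos: [0.5244, -0.125, 0.0769]
eef_rot: [-1.982, -2.437, 0.0]
wrist_force: [-0.8, -0.8, 0.3]
width: 0.293
grasp_force: 70.1
time: 12.68
tool_pos: [0.5245, -0.125, 0.0726]
eef_rot: [1.982, 2.437, -0.0]
wrist_force: [-1.3, -1.1, 5.3]
width: 0.294
grasp_force: 70.5
```

```bash
python3 -m creep '[[[0,0,0,0,0,1.2,1]]]';  python3 -m creep '[[[0,0,0,0,0,0.8,1],[0,0,0,0,0,0.8,1]]]'
```

```text
time: 12.8
tool_pos: [0.5246, -0.125, 0.0717]
eef_rot: [-1.982, -2.437, 0.0]
wrist_force: [-3.0, 0.7, 8.8]
width: 0.294
grasp_force: 71.1
time: 13.05
tool_pos: [0.5246, -0.1251, 0.0715]
eef_rot: [-1.982, -2.437, 0.0]
wrist_force: [-4.2, 0.7, 9.3]
width: 0.291
grasp_force: 71.2
```

```bash
python3 -m creep '[[[0,0,0,0,0,0.6,1],[0,0,0,0,0,0.6,1]]]'
```

```text
time: 13.3
tool_pos: [0.5246, -0.1251, 0.0711]
eef_rot: [-1.982, -2.437, 0.001]
wrist_force: [-3.8, 0.5, 12.0]
width: 0.293
grasp_force: 71.4
```

```bash
python3 -m creep '[[[0,0,0,0,0,-2.5,1],[0,0,0,0,0,-5,1],[0,0,0,0,0,-7.5,1],[0,0,0,0,0,-10,1],[0,0,0,0,0,-12,1],[0,0,0,0,0,-12,1]]]'
```

```text
time: 14.05
tool_pos: [0.5245, -0.125, 0.082]
eef_rot: [1.982, 2.437, 0.0]
wrist_force: [-1.0, 0.1, 2.2]
width: 0.293
grasp_force: 70.4
```

```bash
python3 -m creep '[[[0,0,0,0,0,-2.5,1],[0,0,0,0,0,-5,1],[0,0,0,0,0,-7.5,1],[0,0,0,0,0,-10,1],[0,0,0,0,0,-12.5,1],[0,0,0,0,0,-15,1],[0,0,0,0,0,-17,1],[0,0,0,0,0,-18,1],[0,0,0,0,0,-18,1]]]'
```

```text
time: 15.18
tool_pos: [0.5245, -0.125, 0.0999]
eef_rot: [1.982, 2.437, -0.0]
wrist_force: [0.1, -0.2, 2.2]
width: 0.293
grasp_force: 70.2
```

```bash
python3 -m creep '[[[0,0,0,0,0,-1.5,1],[0,0,0,0,0,-1.5,1]]]'
```

```text
time: 15.42
tool_pos: [0.5245, -0.125, 0.1014]
eef_rot: [1.982, 2.437, -0.0]
wrist_force: [-0.2, 0.2, 1.7]
width: 0.294
grasp_force: 70.2
```

```bash
python3 -m creep '[[[0,0,0,0,0,-1,1],[0,0,0,0,0,-1,1]]]'
```

```text
time: 15.68
tool_pos: [0.524, -0.1248, 0.1019]
eef_rot: [-1.982, -2.437, 0.0]
wrist_force: [0.9, -0.3, -1.2]
width: 0.289
grasp_force: 70.1
```

Unloaded again at the popped-up height, so I'll open the fingers and back away upward.

```bash
python3 -m creep '[[[0,0,0,0,0,0,-0.3],[0,0,0,0,0,0,-0.3],[0,0,0,0,0,0,-0.3],[0,0,0,0,0,0,-0.3],[0,0,0,0,0,0,-0.3],[0,0,0,0,0,0,-0.3]]]'; python3 -m creep '[[[0,0,0,0,0,-15,-0.3],[0,0,0,0,0,-40,-0.3],[0,0,0,0,0,-80,-0.3],[0,0,0,0,0,-120,-0.3],[0,0,0,0,0,-120,-0.3],[0,0,0,0,0,-120,-0.3]]]'
python3 - <<'E'
from h import *
f=r.grab_frame("side")
for m in r.masks_of("restrictor",f):
    P,u,v=pts(f,m["mask"])
    if np.median(P[:,1])<-.05: print(round(m["p"],2),np.round(np.percentile(P,[2,50,98],axis=0),4).tolist())
cv2.imwrite("pics/d.png",cv2.resize(f["image"][130:280,200:330],None,fx=4,fy=4,interpolation=cv2.INTER_CUBIC))
E
```

```text
time: 16.42
tool_pos: [0.5245, -0.125, 0.1023]
eef_rot: [1.982, 2.437, -0.0]
wrist_force: [0.5, -1.0, -0.5]
width: 0.653
grasp_force: 0.0
time: 17.18
tool_pos: [0.5243, -0.1249, 0.2227]
eef_rot: [1.982, 2.437, 0.0]
wrist_force: [-0.2, 0.7, -0.3]
width: 0.655
grasp_force: 0.0
0.82 [[0.5085, -0.1466, 0.0574], [0.5198, -0.1364, 0.1137], [0.5365, -0.1062, 0.134]]
0.16 [[0.3634, -0.4602, -0.0033], [0.4037, -0.4359, 0.0081], [0.4372, -0.4141, 0.0135]]
```

View pics/d.png

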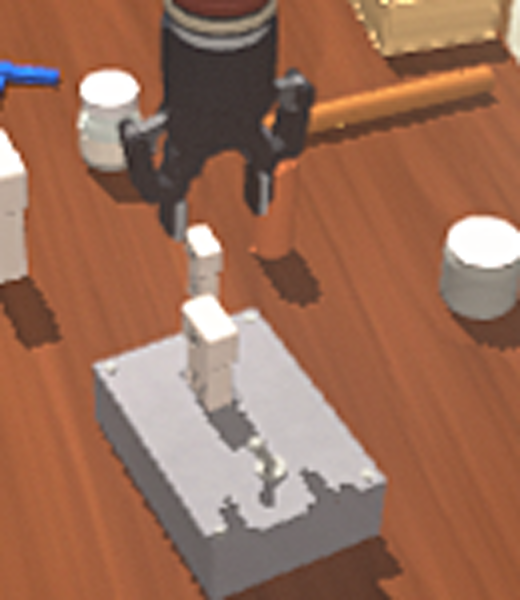

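The restrictor stands upright in the slot at crop (210,350). Its top is at about z 0.133 m, which puts its centre about 28 mm above the panel. The gripper is well clear and the toggle still stands as it was.

```bash
python3 -c "
from station import r
print(r.hand_in())"
```

```text
the job is handed in; nothing more can be done
None
```

The job is handed in (no verdict was returned): the middle restrictor locked in the catch, sprang back up on the second press, and now stands upright and untouched in the slot; the highest push I read was about 12 N.

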